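# Unlock the medicine box and hold the key turned

### The arm

A 7-joint arm with a two-finger parallel gripper is mounted at the origin on a cart in front of the work surface, level with it; the furniture and walls round the work are solid. World frame = base frame: x ahead of the robot, y to its left, z up, the work surface at z = 0. Lengths are in mm, angles in rad, forces in N, time in s.
With the tool pointing down it reaches from about 425 to 925 mm from the base axis. Payload 6.8 kg.
Tool frame: the origin (TCP) lies midway between the tips of the shut fingers; the grasp point (between the pads) lies arm.grip_depth behind it (arm.grip_depth is the distance from the TCP to the grasp point, in mm); z points along the fingers, y is the line along which they close (so a half turn about z gives the same grasp; the last joint's range is limited). The gripper opens to 85 mm and grips with 20 to 120 N. Pads are 22 mm wide; open, the fingers measure 114 mm over their backs; the gripper's body (76 mm by 85 mm) begins 54 mm behind the grasp point. The pads swing forward as they close: fully open they stand 13 mm farther back than shut.
Start: joints at [-1.335, 0.477, 0.022, 1.555, -0.011, 1.109, -0.083], TCP at [227.517, 635.518, 231.308] pointing down, gripper open.
Joint ranges: [-2.96, 2.96], [-0.34, 2.1], [-1.41, 1.46], [0.24, 2.44], [-1.37, 4.51], [0.17, 1.92], [-2.96, 2.96]. Speed limits (rad/s): [2.39, 2.39, 3.14, 3.14, 3.14, 3.14, 3.14].

### API

Orientations are given as a unit quaternion [w, x, y, z].
In Python, from rig import arm, read_camera gives the robot as it stands. Calls block until the motion is done:
- arm.reach(position, orientation): joint-space move of the TCP to a pose.
- arm.servo_line(position, speed=150, rot=None, contact_N=None): straight line of the TCP; rot=None keeps the orientation; speed is the mean speed in mm/s. With contact_N (N) it stops when the force on the tool has changed by that much, and returns True; else False.
- arm.movej(angles): joint-space move.
- arm.open_jaws() and arm.close_gripper(effort=None): open the fingers fully, or close them until they stop; effort is the grip in N (None keeps the last).
- arm.sleep(seconds).
- arm.ik(position, orientation): joint angles nearest the present ones, or None.
- arm.sense(): the state.
- read_camera(name): name is "scene" or "side" or "wrist"; returns a dict with "img" (480x640x3 uint8, red, green, blue), "range_z" (480x640 float32, mm along the optical axis (not along the pixel's ray), 0 where there is no reading), "mtx" (3x3 intrinsics, pixels), "extrinsics" (4x4, takes a point from camera to world coordinates). Camera axes: x right, y down, z forward; pixel columns grow to the right and rows downward; lengths in mm; the calibration is good to about 2 mm. The wrist camera is an equidistant fisheye: a pixel r from the principal point sees the ray r / f radians off the axis. A picture is of the moment at which its call begins.
A pose or a line that the arm cannot do raises arm.MotionError and nothing moves.
- arm.sign_off(): hands the job in; it is judged then, once.
The state is a dict: "time": time; "qpos": joint angles; "qd": joint speeds; "tau": joint torques, N m; "eef_pos": TCP position; "eef_rot": TCP orientation; "force": force on the tool from outside, world axes, zero at the start; "moment": the same for the moment, N m; "grip_width": opening from 0.0 (shut) to 1.0 (fully open); "finger_force": force on a finger pad.
Only numpy, scipy, OpenCV 4.12 (cv2) and the standard library are available. Lean on these libraries where they do the work, as an engineer would, in place of code of your own. Each camera call takes 0.05 s, during which the arm holds its last target. There are 200 camera calls.

### The job

Take the key with the round head out of the wooden key stand, push it into the keyhole on top of the grey medicine box until it is fully home (the pins are sticky, so it needs a push and perhaps a little wiggling), and turn it about a quarter turn clockwise, as far as it goes. The lock springs back, so finish while still gripping the key and holding it turned, so that someone can lift the lid. Leave the T-shaped key in its stand and the other things where they are.

Things in the scene. Friction and masses are not known exactly. Their poses are not given: they have to be found in the camera images.
- round_key_bow (a point): centre of the round head of the right key: an upright steel disc 34 mm across, 9 mm thick, to be held by its flat faces. Axes are the key's: z up along the shank, y along the width of head and bit, x through the thickness. The key (0.08 kg, 81 mm tall) stands upright in the stand, tip 64 mm below this point; it is the same after a half turn about z
- round_key_tip (a point): lower end of the round-headed key, on its axis, same axes. Up from here: a flat bit 16 mm wide (y), 5.5 mm thick (x), 20 mm tall, its corners tapered over the first 7 mm; a 6 mm round shank; a 10 mm collar from 44 to 50 mm; the head from 47 mm. In the stand it rests on the slot's floor, 30 mm below the stand's top
- round_key: the round-headed key as a whole; its origin is its tip
- tee_key_bow (a point): centre of the head of the wrong key, to be left in the stand: axes and sizes as for the round key, but the head is a crossbar 54 (y) x 9 (x) x 22 (z) mm and the bit is 30 mm tall, so it cannot turn in the lock. The two keys change places from start to start
- key_stand: fixed wooden block 56 (x) x 160 (y) x 40 (z) mm, origin at the centre of its underside. Two upright slots at y = -42 and +42 mm, 30 mm deep, hold the keys with 0.5 mm play each side; the heads' centres are 34 mm above its top and their flat faces look along its x
- keyhole (a point): centre of the keyhole's mouth, level with the box's deck. Axes: z up, y along the slot. Slot 19 mm (y) x 7.5 mm (x) under a sloped funnel 4 mm wide all round and 6 mm deep; the plate ends 10 mm down, the turning plug is below. Fully home the key's tip is 34 mm below, its head's centre 30 mm above. Sprung pins 14 and 23 mm down resist with about 5 to 18 N. The key turns only with its tip over 30 mm down
- medicine_box: fixed grey steel box 140 (x) x 200 (y) mm; origin at the centre of its underside. Its front deck is 85 mm above the worktop, the lid behind it 88 mm. The keyhole is in the deck, 36 mm in front (-x) of the box's centre, inside a 44 mm round steel rim 2 mm high; a steel bolt and its keeper, up to 11 mm high, lie 24 mm and more behind the keyhole (+x)
- lock_plug (a joint): turn of the lock's plug in rad: 0 is the key's way in, grows clockwise seen from above, stop at 1.4. A spring turns it back to 0 (0.04 N m at 0, 0.13 N m at the stop). The key has about 0.13 rad of play in the plug before it drives it
- mug_1: bystander: dark mug 86 mm tall, origin under its centre
- jar_1: bystander: glass jar with a lid, 64 mm wide, 87 mm tall, origin under its centre
- spice_jar_1: bystander: spice jar 105 mm tall, origin under its centre
- spice_jar_2: bystander: spice jar 97 mm tall, origin under its centre
- teaspoon_1: bystander: teaspoon 130 mm long lying on the worktop behind the stand, origin under its centre
- lemon_1: bystander: lemon 78 mm long, origin under its centre

How it is judged:
By the outcome, as a careful person would: the job done as asked, in the order asked, and still so for the second after the job is handed in, while the arm keeps its last pose, push and grip.
It also fails if it takes over 64 s, if anything falls off the work surface, if the arm or the gripper's body presses on something with over 40 N, if the wrist force passes 120 N, or if a joint passes its speed limit or range.

## Working session

There is one attempt and no reset: what is moved stays moved. The work goes in short steps, each a Python script; the robot and the scene stay as the last script left them, time stands still between calls to the robot, and variables do not carry over. Pictures are saved under pics/ and viewed, at most 10 in all, crops included, and the job is handed in when it is done.

```bash
ls; mkdir -p pics
python3 - <<'E'
from rig import arm, read_camera
import cv2, numpy as np
for n in ("scene","side"):
    c=read_camera(n); np.savez(f"pics/{n}0.npz",**c); cv2.imwrite(f"pics/{n}0.png",c["img"][:,:,::-1])
    print(n,c["mtx"].round(1).tolist(),c["extrinsics"].round(3).tolist())
s=arm.sense(); print(s, arm.grip_depth)
E
```

```text
pics
scene [[544.2, 0.0, 332.7], [0.0, 544.2, 236.8], [0.0, 0.0, 1.0]] [[-0.634, -0.329, 0.7, -324.605], [-0.773, 0.259, -0.578, 725.619], [0.009, -0.908, -0.419, 624.067], [0.0, 0.0, 0.0, 1.0]]
side [[521.4, 0.0, 316.7], [0.0, 521.4, 242.7], [0.0, 0.0, 1.0]] [[0.889, -0.302, 0.345, 144.556], [-0.458, -0.59, 0.665, -826.302], [0.003, -0.749, -0.663, 883.21], [0.0, 0.0, 0.0, 1.0]]
{'time': 0.1, 'qpos': array([-1.33505785,  0.47771946,  0.02238502,  1.55635281, -0.01150657,
        1.10927339, -0.08310493]), 'qd': array([ 8.74429980e-05, -1.25668098e-03,  1.65819887e-04, -2.23882345e-03,
        5.54325209e-05,  8.11219962e-04, -3.37594748e-04]), 'tau': array([ 4.97882036e-03, -5.97757030e+01,  1.61400195e+00, -2.81955636e+01,
        1.28938624e-02,  5.01172675e-03, -5.42709216e-06]), 'eef_pos': array([227.40045931, 634.98394375, 230.42229108]), 'eef_rot': array([-7.37197444e-05,  1.71086101e-01,  9.85255747e-01, -8.08784194e-04]), 'force': array([ 0.29564462, -0.04783924, -0.03270314]), 'moment': array([ 0.00334731, -0.01312105,  0.02642145]), 'finger_force': 0.0, 'grip_width': 1.002705808668178} 18.700000000000003
```

View pics/scene0.png

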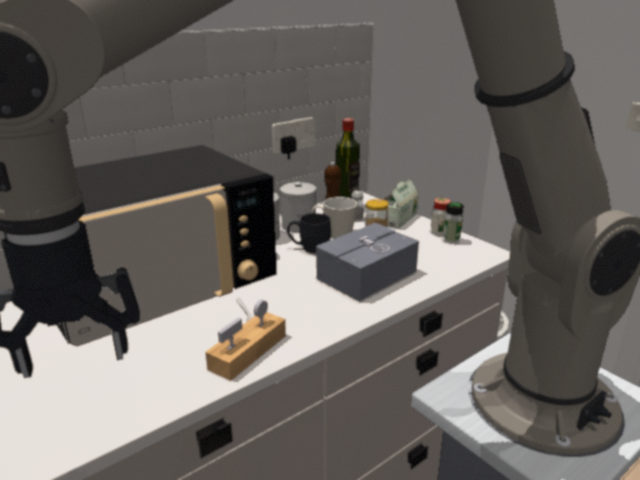

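View pics/side0.png

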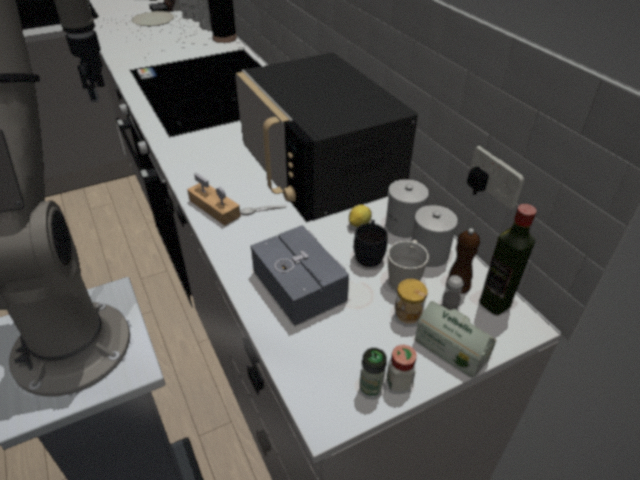

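The scene view shows the stand at (247,343), with the round key at (261,310) on the box side and the T key at (230,332). The box is at (367,258) and its keyhole rim at about (380,248). In the side view the stand is at (213,202), the round key at (221,197), and the keyhole rim at (285,265).

```bash
cat > h.py <<'E'
import numpy as np, cv2
def cloud(c):
    K=c["mtx"];v,u=np.mgrid[:480,:640];z=c["range_z"].astype(float)
    p=np.stack([(u-K[0,2])/K[0,0]*z,(v-K[1,2])/K[1,1]*z,z],-1)
    E=c["extrinsics"];w=p@E[:3,:3].T+E[:3,3]; w[z<=0]=np.nan
    return w
def ray(c,u,v,h):
    K=c["mtx"];E=c["extrinsics"];d=E[:3,:3]@np.array([(u-K[0,2])/K[0,0],(v-K[1,2])/K[1,1],1]);o=E[:3,3]
    return o+d*(h-o[2])/d[2]
E
python3 - <<'E'
from h import *
for n in ("scene","side"):
    c=np.load(f"pics/{n}0.npz"); w=cloud(c); hsv=cv2.cvtColor(c["img"],cv2.COLOR_RGB2HSV)
    x,y,z=np.moveaxis(w,-1,0)
    wood=(hsv[...,0]<22)&(hsv[...,1]>110)
    roi=np.zeros((480,640),bool)
    if n=="scene": roi[290:380,200:295]=1
    else: roi[170:225,180:245]=1
    m=wood&roi
    print(n,"wood",m.sum(),"z pct",np.nanpercentile(z[m],[1,25,50,75,90,99]).round(1))
    t=m&(abs(z-40)<6); print(" top",cv2.minAreaRect(w[t][:,:2].astype(np.float32)), np.median(z[t]))
    k=roi&~wood&(z>52)&(z<100)
    nn,lab,st,ce=cv2.connectedComponentsWithStats(k.astype(np.uint8))
    for i in range(1,nn):
        if st[i,4]>15: print(" key",ce[i].round(1),st[i],np.nanmedian(w[lab==i],0).round(1),np.nanmin(w[lab==i],0).round(0),np.nanmax(w[lab==i],0).round(0))
    br=np.zeros((480,640),bool)
    if n=="scene": br[220:300,310:425]=1
    else: br[220:325,245:355]=1
    b=br&(z>78)&(z<94)&(hsv[...,2]<150)
    nn,lab,st,ce=cv2.connectedComponentsWithStats(b.astype(np.uint8)); i=1+st[1:,4].argmax(); b=lab==i
    print(" box",b.sum(),cv2.minAreaRect(w[b][:,:2].astype(np.float32)),np.nanmedian(z[b]))
    roi2=c["img"][218:328,240:360] if n=="side" else c["img"][215:300,305:425]
    cv2.imwrite(f"pics/crop_{n}.png",cv2.resize(roi2[:,:,::-1],None,fx=5,fy=5,interpolation=cv2.INTER_CUBIC))
E
```

```text
scene wood 2475 z pct [ 5.8 23.  39.5 41.5 42.4 43.6]
 top ((413.9145812988281, 317.931640625), (56.334877014160156, 159.7617950439453), 17.945629119873047) 41.25628423546135
 key [260.2 308.3] [253 299  15  21 215] [426.9 278.5  78.5] [419. 260.  52.] [436. 293.  94.]
 key [229.5 330.2] [217 317  25  26 367] [400.7 357.8  78.5] [389. 329.  53.] [419. 383.  89.]
 box 2562 ((495.2662353515625, -55.090057373046875), (143.77020263671875, 205.2135467529297), 4.8927483558654785) 87.67147387404901
side wood 135 z pct [ 9.5 16.8 22.8 29.8 35.2 39.7]
 top ((405.2047424316406, 298.7910461425781), (32.2331428527832, 136.2245635986328), 22.908344268798828) 37.66818799845578
 key [201.1 179.9] [194 172  15  16 129] [403.5 351.3  77.2] [393. 330.  53.] [417. 384.  89.]
 key [220.3 192.7] [215 186  11  15  99] [429.8 272.2  77.6] [423. 259.  54.] [439. 295.  94.]
 box 4004 ((498.33056640625, -57.302574157714844), (145.7173309326172, 203.9302520751953), 3.9949190616607666) 86.09849134255194
```

View pics/crop_side.png

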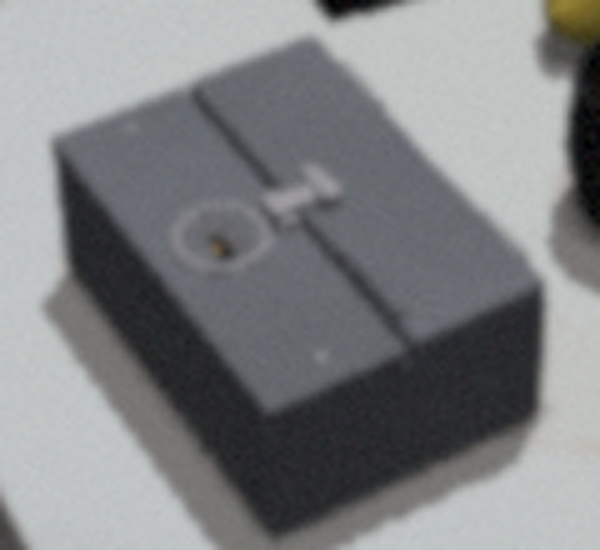

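The crop shows the keyhole rim centred at about (222,237) in the crop, which is (284.4,265.4) in the side image. The bolt lies behind it and the slot is brassy. Both cameras agree on the stand and the keys. Next I check the IK options and move above the key.

```bash
cat >> h.py <<'E'
from scipy.spatial.transform import Rotation as Ro
def Q(a):  # tool down, closing axis at yaw a (rad)
    y=np.array([np.cos(a),np.sin(a),0]);z=np.array([0,0,-1.]);x=np.cross(y,z)
    q=Ro.from_matrix(np.stack([x,y,z],1)).as_quat(); return q[[3,0,1,2]]
KEY=np.array([426.9,278.2]); KYAW=np.radians(17.9)
E
python3 - <<'E'
from h import *
from rig import arm, read_camera
for n,uv in (("side",(284.4,265.4)),("scene",(380,248))):
    print(n,ray(np.load(f"pics/{n}0.npz"),*uv,87).round(1))
w=cloud(np.load("pics/scene0.npz")); x,y,z=np.moveaxis(w,-1,0)
m=(z>110)&(y>150)&(y<450)&(x<750)&(x>420); print("microwave min x by y",[(a,np.nanpercentile(x[m&(y>a)&(y<a+50)],2).round(0)) for a in range(150,450,50) if (m&(y>a)&(y<a+50)).any()])
B=np.radians(4.4)
for f in (0,np.pi):
    for nm,p,a in (("grasp",[*KEY,60],KYAW),("in",[461,-59,140],B),("home",[461,-59,105],B),("turned",[461,-59,105],B-1.6)):
        q=arm.ik(np.array(p),Q(a+f)); print(f,nm,None if q is None else q.round(2))
E
```

```text
side [461.2 -62.3  87. ]
scene [460.6 -62.   87. ]
microwave min x by y [(150, np.float64(600.0)), (200, np.float64(599.0)), (250, np.float64(563.0)), (300, np.float64(599.0)), (350, np.float64(599.0)), (400, np.float64(599.0))]
0 grasp [-0.92  0.46  0.28  2.1  -0.22  0.61 -0.18]
0 in [-0.66  0.33  0.79  2.17 -0.34  0.77  0.42]
0 home [-0.64  0.41  0.79  2.2  -0.45  0.7   0.53]
0 turned [-0.84  0.55  1.09  2.2  -0.71  0.8  -0.8 ]
3.141592653589793 grasp [-0.43  0.47 -0.33  2.06  0.25  0.64  2.53]
3.141592653589793 in [-0.96  0.6   1.29  2.18 -0.75  0.92 -2.28]
3.141592653589793 home [-0.92  0.71  1.28  2.21 -0.9   0.93 -2.15]
3.141592653589793 turned [-0.43  0.34  0.51  2.18 -0.27  0.67  1.88]
```

Run:
```python
from h import *
from rig import arm, read_camera
arm.reach([*KEY,170],Q(KYAW))
s=arm.sense(); print(s["time"],s["eef_pos"].round(1),s["qpos"].round(2),s["force"].round(1))
for n in ("wrist","scene"):
    c=read_camera(n); np.savez(f"pics/{n}1.npz",**c); cv2.imwrite(f"pics/{n}1.png",c["img"][:,:,::-1])
    print(c["mtx"].round(1).tolist(),c["extrinsics"].round(2).tolist())
```

```text
1.625 [426.7 280.1 170.2] [-0.99  0.29  0.34  2.03 -0.13  0.85 -0.26] [-0.1  0.2  0.1]
[[371.6, 0.0, 320.1], [0.0, 371.6, 243.9], [0.0, 0.0, 1.0]] [[0.95, 0.29, 0.1, 401.93], [0.31, -0.9, -0.3, 357.88], [0.0, 0.32, -0.95, 312.08], [0.0, 0.0, 0.0, 1.0]]
[[544.2, 0.0, 332.7], [0.0, 544.2, 236.8], [0.0, 0.0, 1.0]] [[-0.63, -0.33, 0.7, -324.6], [-0.77, 0.26, -0.58, 725.62], [0.01, -0.91, -0.42, 624.07], [0.0, 0.0, 0.0, 1.0]]
```

View pics/wrist1.png

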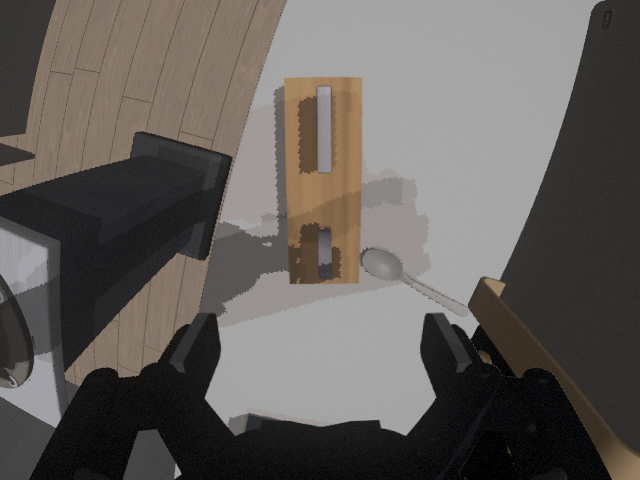

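The wrist view shows the stand upright at (285–362, 78–284). The round head is seen edge-on at (325,253), the T key at (324,128), and the fingers straddle the scene below. I'll refine the stand and key from this view.

```bash
cat >> h.py <<'E'
def wray(c,u,v,h):
    K=c["mtx"];E=c["extrinsics"];a=(np.asarray(u,float)-K[0,2])/K[0,0];b=(np.asarray(v,float)-K[1,2])/K[1,1];t=np.hypot(a,b)+1e-12
    d=np.stack([a/t*np.sin(t),b/t*np.sin(t),np.cos(t)],-1)@E[:3,:3].T;o=E[:3,3]
    return o+d*((h-o[2])/d[...,2])[...,None]
E
python3 - <<'E'
from h import *
from rig import arm
print(arm.sense()["eef_pos"].round(2))
c=np.load("pics/wrist1.npz");hsv=cv2.cvtColor(c["img"],cv2.COLOR_RGB2HSV)
m=(hsv[...,0]<22)&(hsv[...,1]>110)&(hsv[...,2]>90); m[:,:270]=0;m[:,380:]=0;m[300:]=0
m=cv2.morphologyEx(m.astype(np.uint8),cv2.MORPH_OPEN,np.ones((3,3)))
v,u=np.nonzero(m); p=wray(c,u,v,40.)[:,:2].astype(np.float32)
r=cv2.minAreaRect(p); print(r)
# head: grey pixels inside the stand's outline
k=np.zeros((480,640),np.uint8); k[222:282,316:335]=1; k&=(hsv[...,1]<75).astype(np.uint8)
n,l,st,ce=cv2.connectedComponentsWithStats(k); i=1+st[1:,4].argmax(); print(st[i],ce[i])
v,u=np.nonzero(l==i)
print("slab cols",np.percentile(u,[2,50,98]),"rows",v.min(),v.max(), hsv[225:282:6,324])
for z in (74,91): print(z,wray(c,np.array([324.5]*3),np.array([228.,240,253]),float(z)).round(1).tolist())
print(wray(c,np.array([285,362,360,290]),np.array([78,78,283,284]),40.).round(1).tolist())
E
```

```text
[426.64 279.86 170.11]
((418.4544677734375, 315.99407958984375), (53.89265060424805, 105.48783874511719), 18.462135314941406)
[317 227  15  52 707] [324.31541726 253.31400283]
slab cols [318. 324. 331.] rows 227 278 [[ 14 109 124]
 [165  16  64]
 [144  14  89]
 [165  10 101]
 [  0   9 116]
 [160  13 118]
 [150   6 118]
 [144  20  65]
 [  0  16  62]
 [ 13  98  83]]
74 [[426.5, 293.3, 74.0], [429.1, 285.3, 74.0], [432.1, 276.5, 74.0]]
91 [[424.7, 297.9, 91.0], [427.2, 290.5, 91.0], [429.9, 282.3, 91.0]]
[[368.0, 382.1, 40.0], [420.3, 399.4, 40.0], [471.8, 249.2, 40.0], [418.3, 230.9, 40.0]]
```

Run:
```python
from h import *
from rig import arm, read_camera
arm.servo_line([429.7,276.8,95],speed=80,rot=Q(np.radians(18.2))); arm.sleep(.3)
print(arm.sense()["eef_pos"].round(2),arm.sense()["time"])
c=read_camera("wrist"); np.savez("pics/wrist2.npz",**c); cv2.imwrite("pics/wrist2.png",c["img"][:,:,::-1])
T=arm.sense(); print(c["extrinsics"].round(3).tolist())
```

```text
[429.83 276.95  95.3 ] 3.1167
[[0.95, 0.296, 0.101, 404.908], [0.313, -0.9, -0.303, 354.759], [0.001, 0.32, -0.948, 237.105], [0.0, 0.0, 0.0, 1.0]]
```

View pics/wrist2.png

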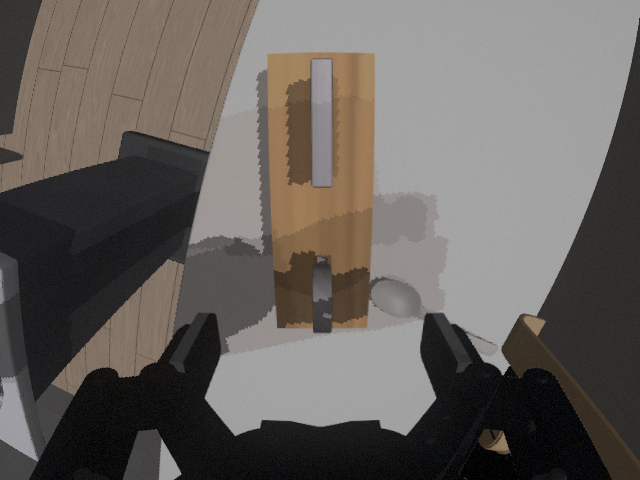

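The wrist view shows the round head at column 322 and rows 262–330. The finger midline is at about 320.5, and both keys line up with the image's vertical axis, so yaw 18.2° is right and the lateral error is under 1 mm. The near stand edge at row 328 fixes the remaining along-stand offset. Next is the grasp.

Run:
```python
from h import *
from rig import arm, read_camera
c=np.load("pics/wrist2.npz"); Y=np.radians(18.2); ex=np.array([np.cos(Y),np.sin(Y)]);ey=np.array([-np.sin(Y),np.cos(Y)])
e=wray(c,np.array([322.,322]),np.array([328.,53.]),40.)[:,:2]
print("stand ends",e.round(1).tolist()); ends=e@ey; print(ends, ends[1]-ends[0])
yk=ends.mean()-42; xk=wray(c,np.array([322.]),np.array([295.]),91.)[0,:2]@ex
k=ex*xk+ey*yk; print("key",k.round(1))
p=arm.sense()["eef_pos"][:2]; d=k-p; d*=min(1,6/np.linalg.norm(d)); t=p+d
arm.servo_line([*t,60],speed=50,rot=Q(Y)); arm.sleep(.2)
f0=arm.sense(); print(f0["eef_pos"].round(2),f0["force"].round(1))
arm.close_gripper(effort=20); arm.sleep(.3); s=arm.sense()
print(s["time"],s["eef_pos"].round(2),s["force"].round(1),"lat",(s["force"][:2]@ex).round(2),s["moment"].round(2),s["grip_width"],s["finger_force"])
```

```text
stand ends [[444.2, 240.0], [394.3, 390.8]]
[ 89.22075211 248.08374995] 158.86299784057047
key [432.1 275.4]
[432.3  275.59  60.31] [ 0.6 -0.2  0.2]
5.1917 [431.9 275.3  60. ] [-0.7 -1.7  2.7] lat -1.16 [-0.15  0.43  0.02] 0.09948583559613428 26.349877920001745
```

Run:
```python
from h import *
from rig import arm, read_camera
arm.close_gripper(effort=100); arm.sleep(.2)
p=arm.sense()["eef_pos"]; arm.servo_line([p[0],p[1],175],speed=80); s=arm.sense(); print(s["time"],s["grip_width"],s["finger_force"],s["force"].round(1))
arm.reach([461,-61,175],Q(np.radians(4.4))); arm.sleep(.4)
s=arm.sense(); print(s["time"],s["eef_pos"].round(2),s["qpos"].round(2),s["grip_width"],s["force"].round(2),s["moment"].round(2))
for n in ("wrist","side","scene"):
    c=read_camera(n); np.savez(f"pics/{n}3.npz",**c); cv2.imwrite(f"pics/{n}3.png",c["img"][:,:,::-1])
a=np.load("pics/side3.npz")["img"][180:300,235:355]; b=np.load("pics/scene3.npz")["img"][180:300,310:430]
cv2.imwrite("pics/cmp3.png",cv2.resize(np.hstack([a,b])[:,:,::-1],(800,400),interpolation=cv2.INTER_CUBIC))
```

```text
7.2 0.09031656295907518 97.54801268689334 [-0.3  0.4 -0.5]
8.875 [461.07 -60.61 174.97] [-0.54  0.22  0.62  2.13 -0.17  0.83  0.26] 0.08832963153316167 [ 0.5   0.52 -1.01] [-0.04 -0.06 -0.03]
```

View pics/wrist3.png

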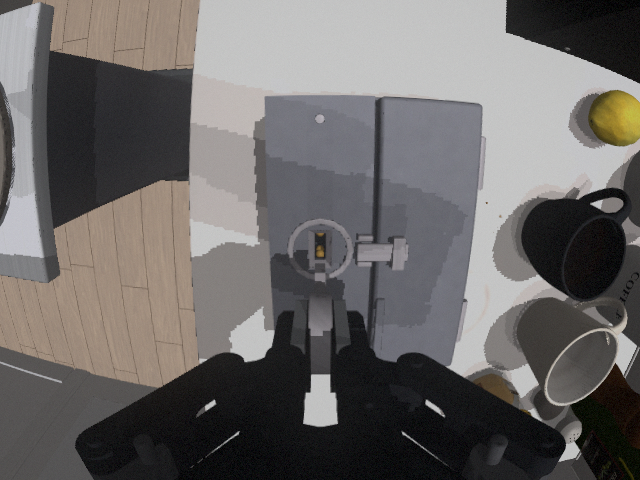

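View pics/cmp3.png

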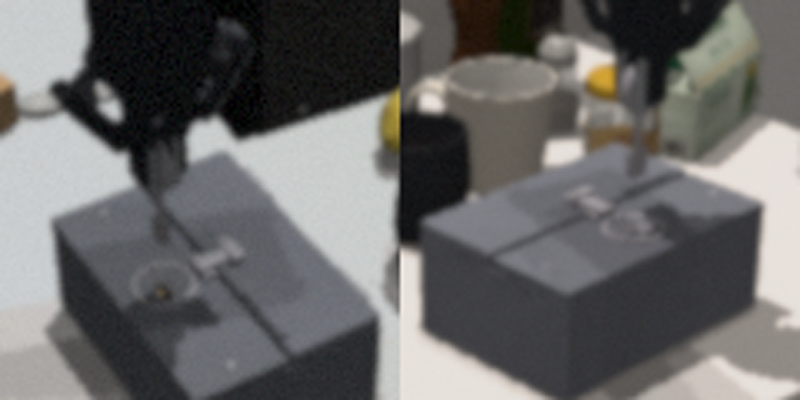

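The wrist view shows the rim spanning columns 287–354 and rows 218–281, with the slot at (320,246). The held bit tip is at about (320,268), with its shank vertical at column 320. The lid seam runs from (376,96) to (380,235). The outside views confirm the key hangs upright above the box.

Run:
```python
from h import *
from rig import arm
c=np.load("pics/wrist3.npz"); g=cv2.cvtColor(c["img"],cv2.COLOR_RGB2GRAY)
P=lambda l,h:wray(c,np.array([a for a,_ in l],float),np.array([b for _,b in l],float),float(h))
r=P([(287,249),(354,249),(320.5,218),(320.5,281)],87); print(r.round(1).tolist()," centre",r[:2].mean(0).round(1),r[2:].mean(0).round(1))
# rim: bright ring pixels mapped to z=87, algebraic circle fit
m=np.zeros_like(g); m[212:262,280:362]=1
v,u=np.nonzero(m*(g>g[200,300].astype(int)+18)); p=wray(c,u,v,87.)[:,:2]
ctr=r[:2].mean(0)[:2]; ctr=np.array([r[:2].mean(0)[0],r[2:].mean(0)[1]])
for _ in range(8):
    d=np.hypot(*(p-ctr).T); q=p[abs(d-20.5)<3]
    A=np.c_[2*q,np.ones(len(q))]; s=np.linalg.lstsq(A,(q**2).sum(1),rcond=None)[0]; ctr=s[:2]
print("rim fit",ctr.round(2),np.sqrt(s[2]+ctr@ctr).round(2),len(q))
hsv=cv2.cvtColor(c["img"],cv2.COLOR_RGB2HSV); 
b=(g<60); b[:225]=0;b[268:]=0;b[:,:306]=0;b[:,336:]=0; v,u=np.nonzero(b|((hsv[...,1]>120)&(b|True)&(np.mgrid[:480,:640][0]>225)&(np.mgrid[:480,:640][0]<268)&(abs(np.mgrid[:480,:640][1]-320)<14)))
print("slot px",u.min(),u.max(),v.min(),v.max(),"->",wray(c,np.array([(u.min()+u.max())/2]),np.array([(v.min()+v.max())/2]),79.).round(1))
s=P([(376.5,98),(379.5,232)],87); dv=s[0]-s[1]; print("seam yaw",np.degrees(np.arctan2(-dv[0],dv[1])))
s=P([(265,98),(273,320)],85); dv=s[0]-s[1]; print("front edge yaw",np.degrees(np.arctan2(-dv[0],dv[1])))
e=arm.sense(); print(e["eef_pos"].round(2)); print("tip px ->",P([(320,268)],125).round(1))
cv2.imwrite("pics/crop3.png",cv2.resize(c["img"][200:380,250:390][:,:,::-1],None,fx=3.3,fy=3.3,interpolation=cv2.INTER_CUBIC))
```

```text
[[440.4, -61.4, 87.0], [484.3, -58.0, 87.0], [460.7, -38.8, 87.0], [464.1, -82.6, 87.0]]  centre [462.3 -59.7  87. ] [462.4 -60.7  87. ]
rim fit [462.05 -60.2 ] 19.64 503
slot px 306 325 233 267 -> [[459.2 -63.5  79. ]]
seam yaw 7.420452598720362
front edge yaw 4.406066914427235
[461.01 -60.9  174.98]
tip px -> [[461.8 -57.6 125. ]]
```

View pics/crop3.png

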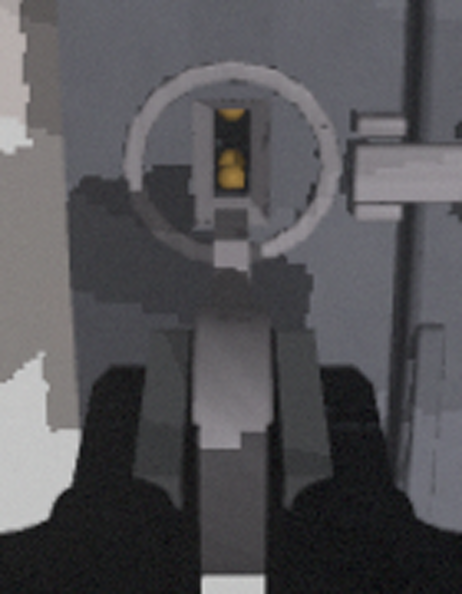

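The crop shows the slot centred at crop column 232 (rows 108–190), the funnel at 192–270 and the bit at 231, so key and slot are aligned in x and yaw. The bit's taper shoulder is at crop row 241. I'll compute the y offset and start lowering with contact sensing.

Run:
```python
from h import *
from rig import arm, read_camera
c=np.load("pics/wrist3.npz")
P=lambda u,v,h:wray(c,np.array([float(u)]),np.array([float(v)]),float(h))[0].round(1)
sh=P(320,273,132); a=P(320.3,232.7,79);b=P(320.3,257.6,79)
print("shoulder +8:",sh,"slot",a,b,(a+b)/2)
B=np.radians(4.4); ey=np.array([-np.sin(B),np.cos(B)])
p=arm.sense()["eef_pos"][:2]; tip=sh[:2]-8*ey; print("tip est",tip, "TCP",p)
hole=np.array([462.1,-60.3]); 
t=hole
arm.servo_line([*t,142],speed=60,rot=Q(B)); arm.sleep(.2); f0=arm.sense()
for z in (136,132,128,125,122):
    hit=arm.servo_line([*t,z],speed=20,contact_N=12); s=arm.sense()
    print(z,hit,s["eef_pos"].round(2),(s["force"]-f0["force"]).round(1),(s["moment"]-f0["moment"]).round(2))
    if hit: break
print(s["time"])
```

```text
shoulder +8: [461.8 -57.6 132. ] slot [461.5 -51.   79. ] [462.9 -68.8  79. ] [462.2 -59.9  79. ]
tip est [462.41375223 -65.57642202] TCP [461.01323794 -60.89920529]
136 False [461.97 -60.35 135.84] [-0.4 -0.1  0.1] [-0.02 -0.01 -0.06]
132 False [462.01 -60.33 131.86] [-0.9 -0.6  0.6] [ 0.05  0.05 -0.06]
128 False [462.   -60.3  127.84] [-0.6  0.4 -0.1] [-0.03 -0.05 -0.04]
125 False [462.09 -60.33 124.9 ] [-0.5 -0.2 -0.3] [-0.02  0.08 -0.04]
122 False [462.14 -60.7  121.91] [-0.8 -1.3 -0.8] [-0.39  0.03 -0.06]
11.675
```

Run:
```python
from h import *
from rig import arm
t=np.array([462.1,-60.3]); f0=arm.sense()
for z in (119,116,113,110,107,104,101,99):
    hit=arm.servo_line([*t,z],speed=20,contact_N=30); s=arm.sense()
    print(z,hit,s["eef_pos"].round(2),s["force"].round(1),s["moment"].round(2),s["grip_width"].round(4))
    if hit: break
print(s["time"])
```

```text
Traceback (most recent call last):
AttributeError: 'float' object has no attribute 'round'
```

Run:
```python
from h import *
from rig import arm
t=np.array([462.1,-60.3]); f0=arm.sense(); print(f0["eef_pos"].round(2),f0["force"].round(1),f0["moment"].round(2))
for z in (116,113,110,107,104,101,99):
    hit=arm.servo_line([*t,z],speed=20,contact_N=30); s=arm.sense()
    print(z,hit,s["eef_pos"].round(2),s["force"].round(1),s["moment"].round(2),round(s["grip_width"],4))
    if hit: break
print(s["time"])
```

```text
[462.16 -60.45 118.98] [ 0.4 -1.6  0.4] [-0.45  0.01  0.03]
116 False [462.1  -60.23 115.86] [-0.2 -1.7 -2.3] [-0.36 -0.13 -0.02] 0.0865
113 False [462.02 -60.51 112.73] [-0.1 -3.3 -4.8] [-0.68 -0.24  0.  ] 0.0871
110 False [462.16 -60.55 110.11] [-1.  -2.2  1.1] [-0.79  0.21 -0.02] 0.0864
107 False [462.16 -60.51 107.23] [-1.7 -3.1  4.2] [-0.8   0.35  0.07] 0.0862
104 False [462.06 -60.51 103.91] [ 0.  -3.9 -0.2] [-0.85  0.12 -0.01] 0.086
101 False [462.01 -60.37 100.84] [-1.1 -3.1  2. ] [-0.93  0.21 -0.  ] 0.084
99 False [462.42 -60.56 100.49] [-7.8 -2.5 25.9] [-0.73  2.01 -0.02] 0.0885
14.025
```

The key stopped hard at TCP z 100.5 mm, with 26 N of force; home was predicted at about 101 mm. I'll press once more with a small wiggle, then turn while watching the torque.

Run:
```python
from h import *
from rig import arm
B=np.radians(4.4); t=np.array([462.1,-60.4])
def pr(n):
    s=arm.sense(); print(n,round(s["time"],2),s["eef_pos"].round(2),s["force"].round(1),s["moment"].round(2),round(s["grip_width"],4),s["qpos"][6].round(2)); return s
for w in (.04,-.04,0):
    arm.servo_line([*t,98.5],speed=20,rot=Q(B+w)); pr("wig")
for a in (.15,.3,.5,.7,.9,1.1,1.3,1.4,1.46):
    arm.servo_line([*t,99.8],speed=20,rot=Q(B-a)); s=pr(a)
    if abs(s["moment"][2])>1.2 or np.linalg.norm(s["force"])>60: break
```

```text
wig 14.28 [462.43 -60.65 100.44] [-10.6  -2.6  32.2] [-0.59  2.49 -0.05] 0.0863 0.42
wig 14.53 [462.45 -60.61 100.45] [-9.6 -1.7 33.8] [-0.64  2.48  0.06] 0.0819 0.35
wig 14.78 [462.45 -60.63 100.43] [-9.6 -3.  33.9] [-0.69  2.46  0.05] 0.0846 0.38
0.15 15.07 [462.17 -60.61 100.72] [-5.6 -3.4 18.5] [-0.85  1.41  0.  ] 0.0832 0.26
0.3 15.38 [462.11 -60.74 100.69] [-6.3 -3.8 19.3] [-0.9   1.51  0.06] 0.0877 0.13
0.5 15.72 [462.02 -60.9  100.67] [-6.5 -4.4 20.1] [-0.99  1.61  0.11] 0.0867 -0.03
0.7 16.07 [461.91 -60.99 100.69] [-7.6 -4.  20.6] [-1.03  1.7   0.1 ] 0.0882 -0.19
0.9 16.43 [461.8  -61.05 100.67] [-7.1 -3.4 23. ] [-1.06  1.89  0.09] 0.0926 -0.35
1.1 16.77 [461.69 -61.11 100.67] [-8.  -3.2 22.4] [-1.09  1.96  0.12] 0.0805 -0.5
1.3 17.12 [461.61 -61.16 100.67] [-8.  -3.4 23.4] [-0.99  2.12  0.17] 0.0868 -0.65
1.4 17.38 [461.56 -61.16 100.67] [-8.6 -3.2 24.9] [-0.92  2.22  0.1 ] 0.0877 -0.73
1.46 17.62 [461.51 -60.85 100.66] [-8.8 -2.4 24.1] [-0.63  2.23  0.06] 0.0888 -0.78
```

The spring torque looks plausible. I'll continue to the stop.

Run:
```python
from h import *
from rig import arm, read_camera
B=np.radians(4.4); t=np.array([462.0,-60.7])
def pr(n):
    s=arm.sense(); w,x,y,z=s["eef_rot"]; yv=Ro.from_quat([x,y,z,w]).as_matrix()[:,1]
    print(n,round(s["time"],2),s["eef_pos"].round(2),s["force"].round(1),s["moment"].round(2),"yaw rel",round(np.arctan2(yv[1],yv[0])-B,3)); return s
for a in (1.50,1.53,1.56,1.59,1.62,1.65,1.68):
    arm.servo_line([*t,99.8],speed=20,rot=Q(B-a)); arm.sleep(.1); s=pr(a)
    if abs(s["moment"][2])>0.6: break
arm.sleep(.3); pr("hold")
c=read_camera("wrist"); cv2.imwrite("pics/wrist4.png",c["img"][:,:,::-1])
```

```text
1.5 17.98 [461.47 -60.84 100.66] [-8.5 -1.1 24.5] [-0.5   2.15  0.11] yaw rel -1.5
1.53 18.32 [461.48 -60.67 100.65] [-7.9 -0.8 24.5] [-0.36  2.21  0.09] yaw rel -1.53
1.56 18.68 [461.43 -60.62 100.64] [-7.8 -0.7 23.7] [-0.23  2.28  0.08] yaw rel -1.56
1.59 19.02 [461.4  -60.6  100.63] [-8.2 -1.2 24.7] [-0.22  2.25  0.31] yaw rel -1.589
1.62 19.38 [461.48 -60.54 100.65] [-7.5 -0.7 24.4] [-0.21  2.26  0.3 ] yaw rel -1.619
1.65 19.73 [461.48 -60.5  100.64] [-8.2  0.2 25.5] [-0.22  2.2   0.57] yaw rel -1.648
1.68 20.07 [461.51 -60.5  100.65] [-7.9 -0.5 25.9] [-0.27  2.19  0.67] yaw rel -1.678
hold 20.38 [461.47 -60.51 100.64] [-8.3 -1.  25.5] [-0.27  2.21  0.73] yaw rel -1.678
```

View pics/wrist4.png

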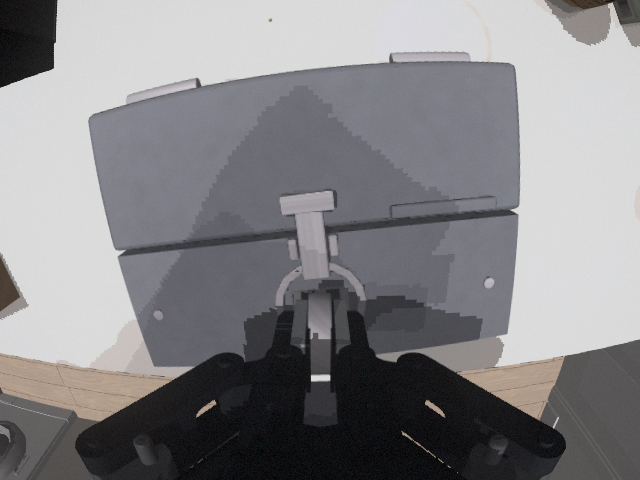

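The wrist view shows the bolt's near end at (316,278), about 18 px past its guide clips (rows 237–260). Before the turn it was flush with them, so the bolt has drawn back. Torque has risen against the stop, and the key is home and still gripped.

Run:
```python
from rig import arm
print(arm.sign_off())
```

```text
the job is handed in; nothing more can be done
None
```

The round-headed key is fully home in the lock and turned clockwise against its stop; the job was handed in with the arm still gripping it and holding it turned.

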